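# Make up the paint touch-up tray and the glue repair tray

## Robot

A 7-joint arm with a two-finger parallel gripper is mounted at the origin on a cart in front of the work surface, level with it; the furniture and walls round the work are solid. World frame = base frame: x ahead of the robot, y to its left, z up, the work surface at z = 0. Lengths are in mm, angles in degrees, forces in N, time in s.
With the tool pointing down it reaches from about 400 to 875 mm from the base axis. Payload 6.5 kg.
Tool frame: the origin (TCP) lies midway between the tips of the shut fingers; the grasp point (between the pads) lies pinch_z behind it (pinch_z is the distance from the TCP to the grasp point, in mm); x points along the fingers, y is the direction in which the jaws open and shut, and the axes are right-handed (so a half turn about x gives the same grasp; the last joint's range is limited). The gripper opens to 85 mm and grips with 20 to 120 N. Pads are 22 mm wide; open, the fingers measure 114 mm over their backs; the gripper's body (76 mm by 85 mm) begins 54 mm behind the grasp point. The pads swing forward as they close: fully open they stand 13 mm farther back than shut.
Start: joints at [-3.793, 30.733, -0.252, 88.115, 0.149, 61.152, -4.079], TCP at [649.992, 0, 231.29] pointing down, gripper open.
Joint ranges: [-154.64, 154.64], [-21.42, 123.67], [-72.66, 72.17], [13.99, 137.28], [-74.86, 254.86], [10.95, 109.41], [-158.01, 158.01]. Speed limits (degrees/s): [136.94, 136.94, 180, 180, 180, 180, 180].

## Interface

Orientations are given as a 3x3 rotation matrix whose columns are the frame's x, y, z axes.
In Python, from cell import get_obs, camera, camera_params, sign_off, pinch_z gives the robot as it stands.
- The arm moves only by the tool arm_command, never from a script. Its argument "plan" is one flat list of numbers, 7 for each row, row after row: the shift along the tool's x, y, z in cm, then the turn, a rotation vector about the tool's x, y, z in rad, then the opening, from -1 (shut) to 1 (fully open). In form: [dx, dy, dz, wx, wy, wz, fingers, dx, dy, dz, wx, wy, wz, fingers, ...]. A call has 1 to 10 rows; each row is the pose to reach, as a shift and turn from the pose measured when the call began, along the tool's axes at that moment; what a row does not reach only later rows make up. A row lasts 1/10 s, in which the tool goes at most 50 mm and 8.59 degrees, less where a joint would pass 70% of its speed; a pose out of reach is approached as far as the arm can. A call with a gripper value outside its range is refused whole. The fingers move at their own pace and stop on an object; "newtons" is the grip in N (left out, the last holds). Time passes only in rows, so rows that repeat a pose let the fingers close. It gives the time, the measured TCP pose, the force and the opening at its end, in the units of the state.
- get_obs(): the state, without advancing time (a new reading comes with each control period).
- camera(name): name is "scene" or "side" or "wrist"; returns the picture (384x512x3 uint8, red, green, blue); there is no depth.
- camera_params(name): a dict with "intrinsics" (3x3 intrinsics, pixels), "world_from_camera" (4x4, takes a point from camera to world coordinates); the wrist camera has in their place "hand_eye" (4x4, takes a point from camera to tool coordinates, whose origin is the TCP and whose axes are the tool frame's). Camera axes: x right, y down, z forward; pixel columns grow to the right and rows downward; lengths in mm; the calibration is good to about 2 mm. A picture is of the moment at which its call begins: read the wrist's pose just before it. camera_params takes no time and is no camera call.
- sign_off(): hands the job in, once; it reports no verdict.
The state is a dict: "clock": time; "joint_positions": joint angles; "dq": joint speeds; "joint_torque": joint torques, N m; "position": TCP position; "eef_rot": TCP orientation; "contact_force": force on the tool from outside, world axes, zero at the start; "torque": the same for the moment, N m; "gripper_width": finger opening in mm.
Only numpy, scipy, OpenCV 4.12 (cv2) and the standard library are available. Lean on these libraries where they do the work, as an engineer would, in place of code of your own. Each camera call takes 0.05 s, during which the arm holds its last target. There are 200 camera calls.

## Task

Make up the two job trays from the stock set out close behind them, with the brush to their left (not from the things at the far left of the bench). The larger tray is for paint touch-ups: seat the small paint jar in its round well, the sanding block in its rectangular recess and the narrow brush in its long groove; the smaller tray is for furniture repairs: seat the glue bottle in its round well and the wood block in its rectangular recess. Everything must sit right down in its cut-out, with the jar and the bottle kept upright throughout; the large paint jar is not wanted, so leave it where it stands.

Things in the scene. Friction and masses are not known exactly. Their poses are not given: they have to be found in the camera images.
- paint_tray: Larger tray, fixed: plywood, 156 (x) by 230 (y) by 16 mm. Origin: centre of underside, y along its length, z up. Cut-outs (centres in its frame, mm): round well, 60 across, at (-28, -66), for the jar; recess 80 (x) by 115 (y) at (-28, 48), sanding block lengthways along y; groove 44 (x) by 212 (y) at (44, 0), brush along y, either way round. Floors 4 mm above the underside, in the groove 10 mm.
- repair_tray: Smaller tray, fixed: plywood, 92 (x) by 196 (y) by 16 mm high. Origin: centre of underside, y along its length, z up. Cut-outs (centres in its frame, mm): round well, 68 across, at (0, 52), for the glue bottle; recess 56 (x) by 90 (y) at (0, -42), wood block lengthways along y. Their floors lie 4 mm above the underside.
- small_jar: The smaller of the two paint jars: a round squat jar with a white screw cap, 50 mm tall, body 44 mm and cap 47 mm in diameter, the cap from 38 mm up; 0.17 kg. Loose. Origin: centre of its underside, z up. 
- large_jar: The larger of the two paint jars, not part of either kit: round with a white screw cap, 84 mm tall, 63 mm in diameter. It is to stay where it stands. Loose. Origin: centre of its underside, z up. 
- sanding_block: A flat cork sanding block, 65 (x) by 100 (y) by 26 mm high, 0.09 kg; gripped across its 65 mm width. Loose. Origin: centre of its underside, z up. y is its long side.
- narrow_brush: The narrow 25 mm paint brush with a slim handle, lying flat: 198 mm long along its y, 27 mm wide at the bristles, 12 mm high, 0.03 kg. Bristle end at y -99, ferrule (25 mm wide) at y -51 to -17, handle (up to 22 mm wide) from there to y +99. Loose. Origin: centre of its underside, z up. 
- glue_bottle: A round plastic glue bottle with a black conical nozzle, 121 mm tall in all; the straight body is 54 mm in diameter up to about 75 mm, then shoulder and nozzle; 0.11 kg. The one in the row close behind the trays, not those at the far left. Loose. Origin: centre of its underside, z up. 
- wood_block: A plain rectangular block of old wood, 40 (x) by 75 (y) by 40 mm high, 0.07 kg. Loose. Origin: centre of its underside, z up. y is its long side.
Things that resemble listed ones, but are neither listed nor needed, are in the scene too. What is shaped like the glue_bottle but pink or red is not meant.

How it is judged:
By the outcome, as a careful person would: the job done as asked, in the order asked, and still so for the second after the job is handed in, with the robot touching nothing.
It also fails if it takes over 128 s, if anything falls off the work surface, if the arm or the gripper's body presses on something with over 40 N, if the wrist force passes 120 N, or if a joint passes its speed limit or range.

## Working session

There is one attempt and no reset: what is moved stays moved. The work goes in short steps, Python scripts to look and compute and a tool call to move; the robot and the scene stay as the last step left them, time stands still between calls to the robot, and variables do not carry over. Pictures are saved under pics/ and viewed, about 12 in all and at most 16, crops included, and the job is handed in when it is done.

Besides the shell and the picture viewer there is one more tool, called after ">>>" as name(argument=value, ...) on one line, values as JSON. arm_command: Moves the arm, as the interface text tells. Its arguments: {"type":"object","properties":{"plan":{"type":"array","items":{"type":"number"}},"newtons":{"type":"number"}},"required":["plan"]}

```bash
mkdir -p pics; ls; python3 - <<'E'
from cell import *
import cv2,numpy as np
np.set_printoptions(precision=3,suppress=True)
o=get_obs();print(o,pinch_z)
for n in("scene","side","wrist"):
    im=camera(n);cv2.imwrite(f"pics/{n}0.png",im[:,:,::-1]);print(n,camera_params(n))
cv2.imwrite("pics/s0.png",cv2.resize(cv2.imread("pics/scene0.png"),(800,600),interpolation=cv2.INTER_CUBIC))
E
```

```text
pics
{'clock': 0.0, 'joint_positions': array([-3.793, 30.78 , -0.255, 88.172,  0.15 , 61.152, -4.078]), 'dq': array([-0.135, -0.004, -0.033, -0.05 ,  0.036, -0.002, -0.077]), 'joint_torque': array([ -0.   , -58.34 ,   1.049, -25.91 ,   0.012,   0.009,  -0.   ]), 'position': array([649.349,  -0.022, 230.378]), 'eef_rot': array([[-0.002,  1.   ,  0.   ],
       [-0.   ,  0.   , -1.   ],
       [-1.   , -0.002,  0.   ]]), 'contact_force': array([-0.8  ,  0.338,  0.135]), 'torque': array([-0.032,  0.004, -0.05 ]), 'gripper_width': 85.16543413985023} 18.700000000000003
scene {'intrinsics': array([[432.502,   0.   , 258.607],
       [  0.   , 432.502, 190.016],
       [  0.   ,   0.   ,   1.   ]]), 'world_from_camera': array([[  -0.606,   -0.564,    0.561, -245.18 ],
       [  -0.795,    0.442,   -0.415,  569.466],
       [  -0.014,   -0.698,   -0.716, 1157.509],
       [   0.   ,    0.   ,    0.   ,    1.   ]])}
side {'intrinsics': array([[386.533,   0.   , 253.519],
       [  0.   , 386.533, 191.424],
       [  0.   ,   0.   ,   1.   ]]), 'world_from_camera': array([[    0.865,    -0.238,     0.441,    52.174],
       [   -0.501,    -0.406,     0.764, -1010.48 ],
       [   -0.003,    -0.882,    -0.47 ,   609.032],
       [    0.   ,     0.   ,     0.   ,     1.   ]])}
wrist {'intrinsics': array([[272.929,   0.   , 256.578],
       [  0.   , 272.929, 193.054],
       [  0.   ,   0.   ,   1.   ]]), 'hand_eye': array([[   0.   ,   -0.299,    0.954, -143.205],
       [   1.   ,   -0.001,   -0.   ,   -0.513],
       [   0.001,    0.954,    0.299,  -76.53 ],
       [   0.   ,    0.   ,    0.   ,    1.   ]])}
```

View pics/s0.png

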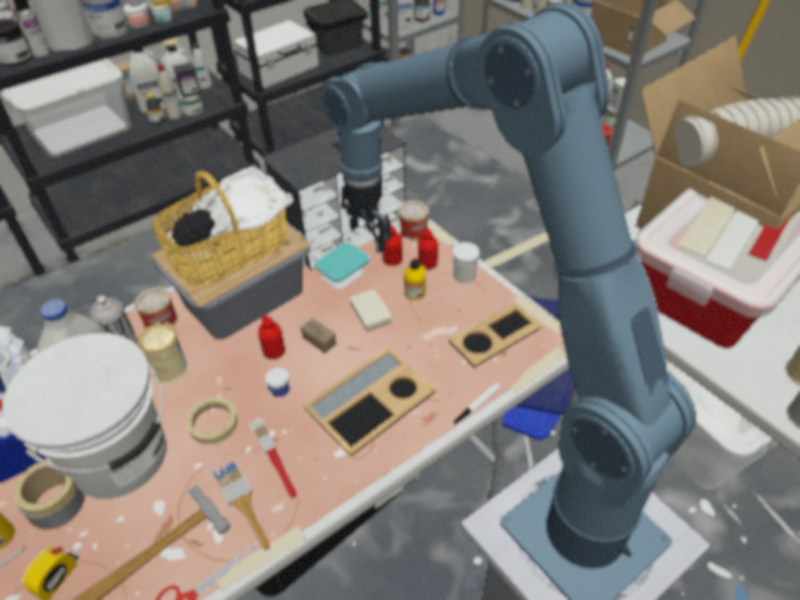

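View pics/side0.png

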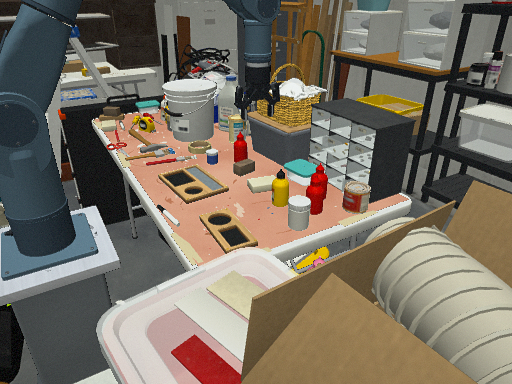

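View pics/wrist0.png

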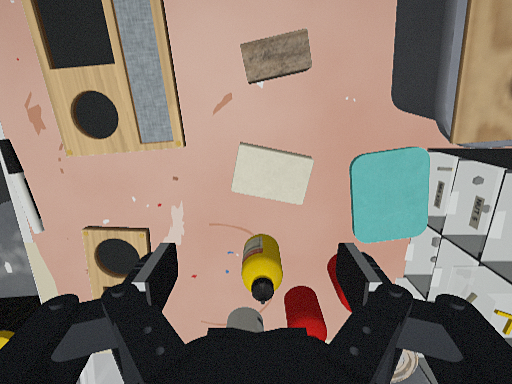

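The wrist view shows the sanding block at (272,173), wood block (276,55), glue bottle (262,270) and both trays at the left edge. The scene view (800 px wide) shows the small jar (278,380), the large white jar (465,262) and the red narrow brush (272,455). I'll move left for a close overview.

>>> arm_command(plan=[-2,-1.5,-4,0,0,0,1,-4,-3,-8,0,0,0,1,-6,-5,-12,0,0,0,1,-8,-7,-16,0,0,0,1,-8,-8,-20,0,0,0,1,-8,-8,-20,0,0,0,1,-8,-8,-20,0,0,0,1], newtons=40)

```text
clock: 0.85
position: [569.0, 200.9, 310.4]
eef_rot: [[-0.002, 1.0, 0.003], [-0.0, 0.003, -1.0], [-1.0, -0.002, 0.0]]
contact_force: [-0.2, -1.2, -0.1]
gripper_width: 85.1
```

```bash
cat > h.py <<'E'
from cell import *
import cv2,numpy as np
np.set_printoptions(precision=1,suppress=True)
def snap(name,fn):
    o=get_obs();im=camera(name)[:,:,::-1].copy();cv2.imwrite(f"pics/{fn}.png",im)
    p=camera_params(name);K=p["intrinsics"]
    if name=="wrist":
        T=np.eye(4);T[:3,:3]=o["eef_rot"];T[:3,3]=o["position"];T=T@p["hand_eye"]
    else:T=p["world_from_camera"]
    np.savez(f"pics/{fn}.npz",K=K,T=T);return im
def cast(fn,uv,z):
    d=np.load(f"pics/{fn}.npz");K,T=d["K"],d["T"]
    uv=np.atleast_2d(uv).astype(float);r=(np.c_[uv,np.ones(len(uv))]@np.linalg.inv(K).T)@T[:3,:3].T
    return T[:3,3]+r*((z-T[2,3])/r[:,2])[:,None]
def st():
    o=get_obs();print("t",o["clock"],"pos",o["position"],"F",o["contact_force"],"w",o["gripper_width"],"R",o["eef_rot"].round(3).tolist())
def topdown(fn,x0,x1,y0,y1,z,s,out):
    "bird's-eye picture on plane z; row down=-y? cols=x, rows: y falling; s px/mm"
    d=np.load(f"pics/{fn}.npz");K,T=d["K"],d["T"];im=cv2.imread(f"pics/{fn}.png")
    W,H=int((x1-x0)*s),int((y1-y0)*s);u,v=np.meshgrid(np.arange(W),np.arange(H))
    P=np.stack([x0+u/s,y1-v/s,np.full(u.shape,z),np.ones(u.shape)],-1)@np.linalg.inv(T).T
    q=P[...,:3]@K.T;m=(q[...,:2]/q[...,2:]).astype(np.float32)
    o=cv2.remap(im,m[...,0],m[...,1],cv2.INTER_LINEAR);cv2.imwrite(f"pics/{out}.png",o);return o
E
python3 - <<'E'
from h import *
im=snap("wrist","w1");st()
E
```

```text
t 0.9 pos [569.6 199.2 310.2] F [ 0.2 -0.3 -0.2] w 85.25517809887081 R [[-0.002, 1.0, -0.0], [-0.001, -0.0, -1.0], [-1.0, -0.002, 0.001]]
```

View pics/w1.png

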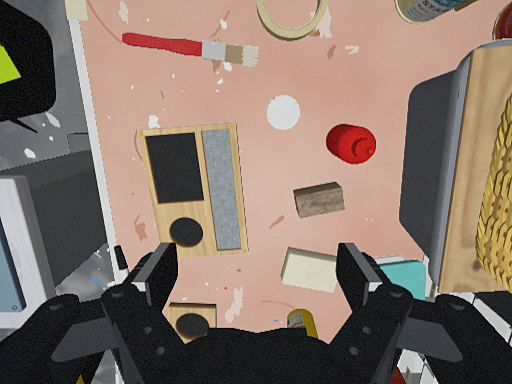

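The overview shows the paint tray (190,190), recess top-left, well (186,232) and groove at right. It also shows the jar (283,112), wood block (319,199), sanding block (310,270), narrow brush (190,48) and repair tray well (192,325).

```bash
cat >> h.py <<'E'
def blob(fn,roi,z,f=None,hull=True):
    "largest non-bench blob in roi (x0,y0,x1,y1) -> minAreaRect in world at height z: centre, long-axis angle, sizes"
    im=cv2.imread(f"pics/{fn}.png");x0,y0,x1,y1=roi;c=im[y0:y1,x0:x1]
    lab=cv2.cvtColor(c,cv2.COLOR_BGR2LAB).astype(int);h=cv2.cvtColor(c,cv2.COLOR_BGR2HSV).astype(int)
    m=f(c.astype(int),h,lab) if f else ~((lab[...,1]>139)&(lab[...,2]<160)&(h[...,2]>120))
    m=cv2.morphologyEx(m.astype(np.uint8),cv2.MORPH_OPEN,np.ones((3,3)))
    C=max(cv2.findContours(m,cv2.RETR_EXTERNAL,cv2.CHAIN_APPROX_NONE)[0],key=cv2.contourArea)
    px=C[:,0]+[x0,y0];w=cast(fn,px,z)[:,:2].astype(np.float32)
    (cx,cy),(a,b),t=cv2.minAreaRect(w)
    if a<b:a,b,t=b,a,t+90
    t=(t-90+90)%180-90+90
    t=((t+90)%180)-90
    print(roi,"px",px.min(0),px.max(0),"centre",np.round([cx,cy],1),"long axis from x",round(t,1),"size",np.round([a,b],1));return px
E
python3 - <<'E'
from h import *
print(cv2.cvtColor(cv2.imread("pics/w1.png")[90:91,110:111],cv2.COLOR_BGR2LAB),cv2.cvtColor(cv2.imread("pics/w1.png")[230:231,150:151],cv2.COLOR_BGR2LAB))
for n,r,z,f in[("ptray",(125,112,258,268),16,None),("recess",(140,125,210,208),16,lambda c,h,l:h[...,2]<70),("well",(165,212,207,252),16,lambda c,h,l:h[...,2]<70),
 ("groove",(200,125,245,255),16,lambda c,h,l:(h[...,1]<55)),("jar",(260,90,306,135),50,None),("wood",(285,175,350,222),40,None),("sand",(272,240,345,295),26,None),("brush",(115,25,265,70),6,lambda c,h,l:(l[...,1]>165)|(h[...,1]<90)|(l[...,1]<138))]:
    print(n);blob("w1",r,z,f)
print("scene0 repair tray / glue")
K=camera_params("wrist")
T=np.eye(4);o=np.array([[-.002,1,0],[0,0,-1],[-1,-.002,0]]);T[:3,:3]=o;T[:3,3]=[649.349,0,230.378]
np.savez("pics/wrist0.npz",K=K["intrinsics"],T=T@K["hand_eye"])
print(cast("wrist0",[[83,228],[148,229],[118,258]],16),cast("wrist0",[[263,291]],121),cast("wrist0",[[262,236]],75))
blob("wrist0",(225,135,320,210),26);blob("wrist0",(235,22,318,90),40)
E
```

```text
[[[182 139 141]]] [[[192 138 140]]]
ptray
(125, 112, 258, 268) px [125 114] [257 267] centre [447.4 132.6] long axis from x -89.9 size [270.1 242.6]
recess
(140, 125, 210, 208) px [146 133] [202 202] centre [435.3 182. ] long axis from x -85.2 size [110.8  76.9]
well
(165, 212, 207, 252) px [170 218] [202 244] centre [444.   69.7] long axis from x 0.2 size [56.3 50.1]
groove
(200, 125, 245, 255) px [202 130] [240 248] centre [510.6 140. ] long axis from x -85.4 size [208.   41.6]
jar
(260, 90, 306, 135) px [260  95] [305 134] centre [605.4 267.5] long axis from x 0.1 size [65.3 53.3]
wood
(285, 175, 350, 222) px [285 175] [349 221] centre [662.5 138.8] long axis from x 0.2 size [100.6  77.5]
sand
(272, 240, 345, 295) px [272 240] [344 294] centre [662.7   2.8] long axis from x 0.2 size [135.3 111. ]
brush
(115, 25, 265, 70) px [115  25] [264  69] centre [466.5 361.6] long axis from x 0.1 size [224.3  58.2]
scene0 repair tray / glue
[[ 399.7  -87.8   16. ]
 [ 492.7  -89.4   16. ]
 [ 442.4 -136.5   16. ]] [[ 655.5 -114.7  121. ]] [[654.9 -71.2  75. ]]
(225, 135, 320, 210) px [225 135] [313 204] centre [660.5   3.1] long axis from x -11.6 size [117.5  83.6]
(235, 22, 318, 90) px [235  22] [317  89] centre [668.7 130.4] long axis from x -0.1 size [89.9 67.2]
```

```bash
python3 - <<'E'
from h import *
nb=lambda c,h,l:(abs(l[...,1]-139)>5)|(abs(l[...,2]-141)>9)|(l[...,0]<120)
for n,fn,r,z in[("jar","w1",(260,90,306,135),50),("wood","w1",(285,175,350,222),40),("sand","wrist0",(225,135,320,210),26),("wood","wrist0",(235,22,318,90),40),("brush","w1",(118,30,265,70),6)]:
    print(n,end=" ");px=blob(fn,r,z,nb)
f=lambda c,h,l:(l[...,1]>165);blob("w1",(115,25,265,70),8,f)
print("ferr/brist");blob("w1",(190,30,265,75),8,lambda c,h,l:nb(c,h,l))
E
```

```text
jar (260, 90, 306, 135) px [267  95] [299 129] centre [605.3 271. ] long axis from x -89.2 size [46.3 45.5]
wood (285, 175, 350, 222) px [293 182] [344 217] centre [667.1 137.8] long axis from x 12.0 size [77.3 49.8]
sand (225, 135, 320, 210) px [231 142] [313 204] centre [667.8  -6.7] long axis from x -11.6 size [99.1 67.3]
wood (235, 22, 318, 90) px [240  29] [311  86] centre [670.8 127.8] long axis from x 12.2 size [74.7 47.4]
brush (118, 30, 265, 70) px [121  32] [257  69] centre [468.1 356. ] long axis from x -6.0 size [199.7  35.7]
(115, 25, 265, 70) px [122  33] [201  55] centre [429.3 367.3] long axis from x -8.3 size [115.4  19.7]
ferr/brist
(190, 30, 265, 75) px [190  40] [257  70] centre [518.1 349.9] long axis from x -6.0 size [98.9 36.6]
```

Everything needed for the first kit is measured. First the jar, gripped on its cap.

>>> arm_command(plan=[5,2,-4,0,0,0,1,10,3.57,-7.2,0,0,0,1,14,3.57,-7.2,0,0,0,1,18,3.57,-7.2,0,0,0,1,21,3.57,-7.2,0,0,0,1,24,3.57,-7.2,0,0,0,1,26,3.57,-7.2,0,0,0,1,28,3.57,-7.2,0,0,0,1,28.9,3.57,-7.2,0,0,0,1,28.9,3.57,-7.2,0,0,0,1])

```text
clock: 1.9
position: [604.4, 268.6, 19.5]
eef_rot: [[-0.004, 1.0, -0.002], [-0.003, -0.002, -1.0], [-1.0, -0.004, 0.003]]
contact_force: [-0.1, -0.2, -0.3]
gripper_width: 85.4
```

```bash
python3 - <<'E'
from h import *
st();im=snap("wrist","w2")
E
```

```text
t 1.9 pos [604.4 268.6  19.5] F [-0.1 -0.2 -0.3] w 85.38355224227473 R [[-0.004, 1.0, -0.002], [-0.003, -0.002, -1.0], [-1.0, -0.004, 0.003]]
```

View pics/w2.png

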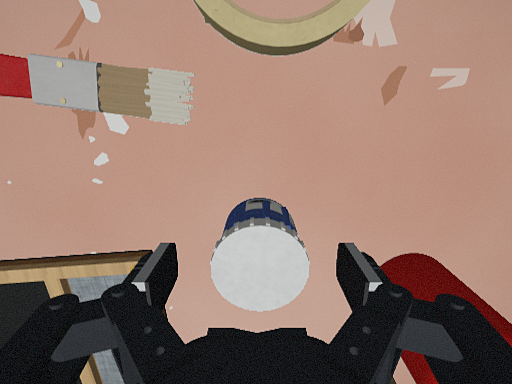

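The jar stands centred between the pads with its cap at (260,262), and the red bottle is clear to the right. I'll check the cap's y, then grip.

```bash
python3 - <<'E'
from h import *
print(cast("w2",[[260,262],[260,216],[260,310],[211,262],[309,262]],50))
E
```

```text
[[605.6 276.   50. ]
 [605.5 299.3  50. ]
 [605.6 248.7  50. ]
 [582.5 276.   50. ]
 [628.6 276.   50. ]]
```

>>> arm_command(plan=[0,0,0,0,0,0,0.2,0,0,-0.2,0,0,0,-0.2,0,0,-0.2,0,0,0,-0.5,0,0,-0.2,0,0,0,-0.8,0,0,-0.2,0,0,0,-0.8,0,0,-0.2,0,0,0,-0.8], newtons=40)

```text
clock: 2.55
position: [606.0, 272.2, 22.1]
eef_rot: [[-0.001, 1.0, -0.001], [-0.001, -0.001, -1.0], [-1.0, -0.001, 0.001]]
contact_force: [-0.6, -0.1, 6.4]
gripper_width: 45.6
```

>>> arm_command(plan=[-2,0,0,0,0,0,-0.8,-5,0,0,0,0,0,-0.8,-8,0,0,0,0,0,-0.8,-8,-3,3.8,0,0,0,-0.8,-8,-6,7.6,0,0,0,-0.8,-8,-9,11.4,0,0,0,-0.8,-8,-12,15.2,0,0,0,-0.8,-8,-14.5,18.4,0,0,0,-0.8,-8,-16.2,20.6,0,0,0,-0.8,-8,-16.2,20.6,0,0,0,-0.8])

```text
clock: 3.55
position: [440.2, 62.6, 102.1]
eef_rot: [[-0.004, 1.0, -0.006], [-0.004, -0.006, -1.0], [-1.0, -0.004, 0.004]]
contact_force: [0.6, 1.1, -2.5]
gripper_width: 45.6
```

```bash
python3 - <<'E'
from h import *
st();im=snap("wrist","w3")
E
```

```text
t 3.55 pos [440.2  62.6 102.1] F [ 0.6  1.1 -2.5] w 45.557867323355076 R [[-0.004, 1.0, -0.006], [-0.004, -0.006, -1.0], [-1.0, -0.004, 0.004]]
```

View pics/w3.png

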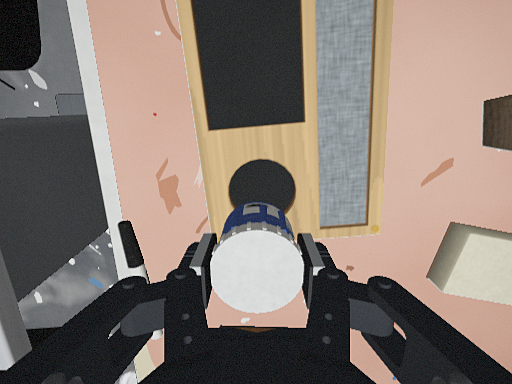

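The jar is held upright, above the tray. The well sits at about (262,190), with its edges at 229 and 297. I'll cross-check the tray pose.

```bash
python3 - <<'E'
from h import *
print(cast("w3",[[229,190],[297,190],[263,158]],16),"cap",cast("w3",[[257,271]],102.1-22+50))
blob("w3",(310,0,372,235),16,lambda c,h,l:(h[...,1]<55)&(h[...,2]>70))
print(cast("w3",[[206,128],[305,121],[319,225],[368,224]],16))
E
```

```text
[[415.1  70.   16. ]
 [474.7  69.7  16. ]
 [444.9  98.1  16. ]] cap [[440.   63.5 130.1]]
(310, 0, 372, 235) px [316   0] [371 225] centre [510.  125.4] long axis from x -85.4 size [177.6  41.4]
[[398.2 123.1  16. ]
 [479.  128.2  16. ]
 [496.1  36.1  16. ]
 [540.6  36.9  16. ]]
```

>>> arm_command(plan=[0,0.45,-0.45,0,0,0,-0.8,2,0.45,-0.45,0,0,0,-0.8,4,0.45,-0.45,0,0,0,-0.8,5.5,0.45,-0.45,0,0,0,-0.8,6.2,0.45,-0.45,0,0,0,-0.8,6.8,0.45,-0.45,0,0,0,-0.8,7.3,0.45,-0.45,0,0,0,-0.8,7.6,0.45,-0.45,0,0,0,-0.8,7.6,0.45,-0.45,0,0,0,-0.8])

```text
clock: 4.5
position: [447.0, 69.3, 26.4]
eef_rot: [[-0.001, 1.0, -0.004], [-0.002, -0.004, -1.0], [-1.0, -0.001, 0.002]]
contact_force: [0.2, 0.4, -1.8]
gripper_width: 45.5
```

>>> arm_command(plan=[0.2,-0.15,0.1,0,0,0,-0.8,0.35,-0.15,0.1,0,0,0,-0.8,0.35,-0.15,0.1,0,0,0,-0.8])

```text
clock: 4.8
position: [447.2, 69.1, 25.8]
eef_rot: [[0.002, 1.0, -0.004], [-0.001, -0.004, -1.0], [-1.0, 0.002, 0.001]]
contact_force: [-6.3, 0.9, 36.9]
gripper_width: 45.6
```

>>> arm_command(plan=[0,0,0,0,0,0,-0.6,0,0,0,0,0,0,0.2,0,0,0,0,0,0,0.6,0,0,0,0,0,0,1,-3,0,0,0,0,0,1,-7,0,0,0,0,0,1,-10,0,0,0,0,0,1,-10,4,2,0,0,0,1,-10,4,2,0,0,0,1])

```text
clock: 5.7
position: [492.1, 46.6, 127.5]
eef_rot: [[0.009, 1.0, -0.008], [-0.001, -0.008, -1.0], [-1.0, 0.009, 0.001]]
contact_force: [-0.5, -0.3, 0.1]
gripper_width: 85.4
```

```bash
python3 - <<'E'
from h import *
st();im=snap("wrist","w4");blob("w4",(160,150,300,384),54,lambda c,h,l:(h[...,1]<30)&(h[...,2]>190))
E
```

```text
t 5.7 pos [492.1  46.6 127.5] F [-0.5 -0.3  0.1] w 85.39025956084282 R [[0.009, 1.0, -0.008], [-0.001, -0.008, -1.0], [-1.0, 0.009, 0.001]]
(160, 150, 300, 384) px [173 150] [229 204] centre [447.1  68.8] long axis from x -0.7 size [45.8 45.4]
```

View pics/w4.png

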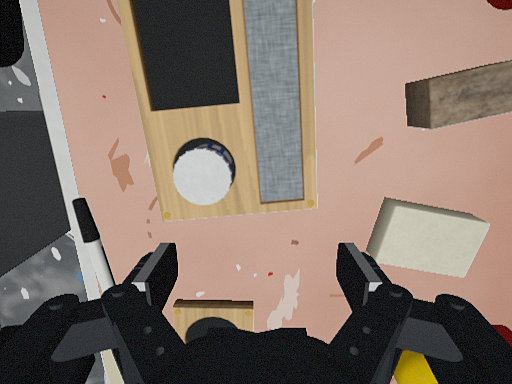

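The jar's cap is centred at (447,69), 54 mm up, so it is seated. The sanding block lies at (430,237) in the picture. Now I'll move over it and turn about 79°.

>>> arm_command(plan=[0,2,0.5,-0.14,0,0,1,0,4,1,-0.28,0,0,1,0,6,1.6,-0.42,0,0,1,0,8,2.2,-0.56,0,0,1,0,10,2.8,-0.7,0,0,1,0,12,3.4,-0.84,0,0,1,0,14,4,-0.98,0,0,1,0,16,4.8,-1.12,0,0,1,0,17.5,5.2,-1.26,0,0,1,0,17.5,5.2,-1.377,0,0,1])

```text
clock: 6.75
position: [664.4, -6.3, 125.8]
eef_rot: [[0.004, 0.195, 0.981], [-0.001, 0.981, -0.195], [-1.0, -0.0, 0.004]]
contact_force: [0.1, -0.1, -0.6]
gripper_width: 85.6
```

```bash
python3 - <<'E'
from h import *
st();im=snap("wrist","w5")
nb=lambda c,h,l:(abs(l[...,1]-139)>6)|(l[...,0]<110)
blob("w5",(150,60,380,384),26,lambda c,h,l:(l[...,1]<132)&(l[...,1]>120)&(l[...,0]>150))
E
```

```text
t 6.75 pos [664.4  -6.3 125.8] F [ 0.1 -0.1 -0.6] w 85.55357817863671 R [[0.004, 0.195, 0.981], [-0.001, 0.981, -0.195], [-1.0, -0.0, 0.004]]
(150, 60, 380, 384) px [220 144] [291 244] centre [667.4  -8.2] long axis from x -11.6 size [98.8 64.2]
```

View pics/w5.png

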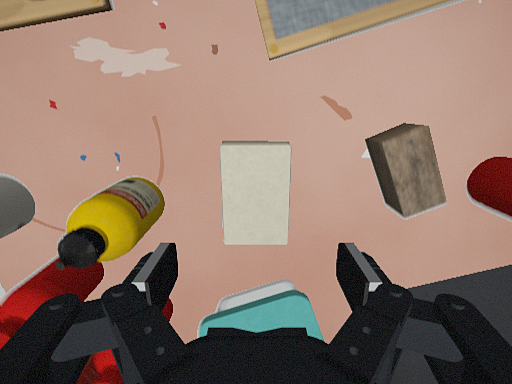

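The view shows the block at (255,193), square to the jaws, and the glue bottle clear on the left (115,220). Descending and gripping.

>>> arm_command(plan=[3,-0.1,0.3,0,0,0,1,6,-0.13,0.33,0,0,0,1,9,-0.13,0.33,0,0,0,1,10.8,-0.13,0.33,0,0,0,1,11.6,-0.13,0.33,0,0,0,1,11.8,-0.13,0.33,0,0,0,0.6,11.8,-0.13,0.33,0,0,0,0.3,11.8,-0.13,0.33,0,0,0,0.2,11.8,-0.13,0.33,0,0,0,0.2,11.8,-0.13,0.33,0,0,0,0.2], newtons=40)

```text
clock: 7.8
position: [667.0, -8.0, 8.3]
eef_rot: [[0.003, 0.19, 0.982], [-0.001, 0.982, -0.19], [-1.0, -0.0, 0.003]]
contact_force: [0.2, 0.4, -1.6]
gripper_width: 64.0
```

>>> arm_command(plan=[-3,0,0,0,0,0,0.2,-7,0,0,0,0,0,0.2,-9,1,-2,0.1,0,0,0.2,-10,2.5,-5,0.24,0,0,0.2,-10,4.2,-8,0.38,0,0,0.2,-10,6,-11,0.52,0,0,0.2,-10,7.6,-14,0.66,0,0,0.2,-10,9.2,-17,0.8,0,0,0.2,-10,10.8,-20,0.94,0,0,0.2,-10,12.4,-23,1.08,0,0,0.2])

```text
clock: 8.8
position: [463.5, 158.5, 107.9]
eef_rot: [[0.004, 0.957, 0.289], [-0.0, 0.289, -0.957], [-1.0, 0.004, 0.002]]
contact_force: [-0.2, -0.0, -1.1]
gripper_width: 63.9
```

>>> arm_command(plan=[0,-1,-1.6,0.11,0,0,0.2,0,-2,-3.1,0.213,0,0,0.2,0,-2,-3.1,0.213,0,0,0.2,0,-2,-3.1,0.213,0,0,0.2])

```text
clock: 9.2
position: [435.9, 182.3, 108.1]
eef_rot: [[0.005, 0.996, 0.084], [-0.0, 0.084, -0.996], [-1.0, 0.005, 0.001]]
contact_force: [0.4, 0.2, 0.2]
gripper_width: 64.3
```

```bash
python3 - <<'E'
from h import *
st();im=snap("wrist","w6")
blob("w6",(150,100,380,340),108-8+26,lambda c,h,l:(l[...,1]<132)&(l[...,1]>120)&(l[...,0]>150)&(h[...,1]<50))
E
```

```text
t 9.2 pos [435.9 182.3 108.1] F [0.4 0.2 0.2] w 64.31607862805579 R [[0.005, 0.996, 0.084], [-0.0, 0.084, -0.996], [-1.0, 0.005, 0.001]]
(150, 100, 380, 340) px [190 171] [323 335] centre [435.  182.2] long axis from x -85.7 size [96.3 63.3]
```

View pics/w6.png

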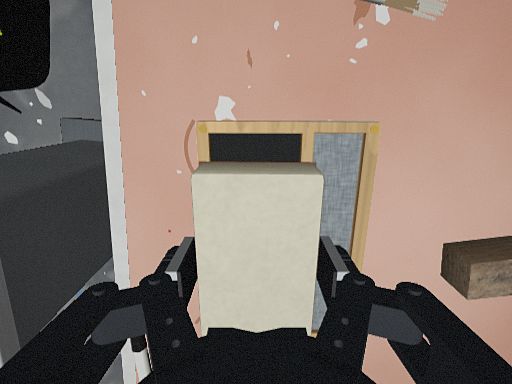

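The block at (258,250) is held level and lined up over the recess. Its measured centre is (435,182). Lowering.

>>> arm_command(plan=[3,0,0,0,0,0,0.2,6,0,0,0,0,0,0.2,7.5,0,0,0,0,0,0.2,8.4,0,0,0,0,0,0.2,9,0,0,0,0,0,0.2,9.4,0,0,0,0,0,0.2,9.6,0,0,0,0,0,0.2,9.6,0,0,0,0,0,0.2])

```text
clock: 10.05
position: [437.3, 181.9, 12.5]
eef_rot: [[0.006, 0.997, 0.082], [-0.0, 0.082, -0.997], [-1.0, 0.006, 0.001]]
contact_force: [-0.6, 0.6, -0.6]
gripper_width: 64.4
```

>>> arm_command(plan=[0.1,0,0,0,0,0,0.4,0.1,0,0,0,0,0,0.7,0,0,0,0,0,0,1,-3,0,0,0,0,0,1,-6,0,0,0,0,0,1,-9,1,-3,-0.14,0,0,1,-10,2,-6,-0.28,0,0,1,-10,3,-9,-0.42,0,0,1,-10,4,-12,-0.56,0,0,1,-10,5,-14,-0.7,0,0,1])

```text
clock: 11.05
position: [474.9, 328.3, 113.3]
eef_rot: [[0.007, 0.704, 0.71], [0.002, 0.71, -0.704], [-1.0, 0.006, 0.004]]
contact_force: [0.6, 0.4, 0.6]
gripper_width: 85.2
```

```bash
python3 - <<'E'
from h import *
st();print(cast("w2",[[31,55],[29,100],[99,63],[97,110],[192,72],[190,124]],10))
E
```

```text
t 11.05 pos [474.9 328.3 113.3] F [0.6 0.4 0.6] w 85.17475551550731 R [[0.007, 0.704, 0.71], [0.002, 0.71, -0.704], [-1.0, 0.006, 0.004]]
[[489.7 370.9  10. ]
 [483.2 349.3  10. ]
 [523.6 367.1  10. ]
 [518.5 344.2  10. ]
 [570.8 362.7  10. ]
 [567.8 336.7  10. ]]
```

>>> arm_command(plan=[0,1,0,-0.14,0,0,1,0,2,0,-0.28,0,0,1,0,3,0,-0.42,0,0,1,0,4,0,-0.56,0,0,1,0,4,0,-0.651,0,0,1,0,4,0,-0.651,0,0,1])

```text
clock: 11.65
position: [503.2, 356.6, 113.4]
eef_rot: [[0.007, 0.129, 0.992], [0.002, 0.992, -0.129], [-1.0, 0.003, 0.006]]
contact_force: [-0.0, 0.6, -0.2]
gripper_width: 85.3
```

```bash
python3 - <<'E'
from h import *
st();im=snap("wrist","w7")
blob("w7",(150,60,380,384),8,lambda c,h,l:(l[...,1]>165))
E
```

```text
t 11.65 pos [503.2 356.6 113.4] F [-0.   0.6 -0.2] w 85.25687159613042 R [[0.007, 0.129, 0.992], [0.002, 0.992, -0.129], [-1.0, 0.003, 0.006]]
(150, 60, 380, 384) px [246  60] [268 175] centre [438.9 365.4] long axis from x -6.7 size [97.8 20.1]
```

View pics/w7.png

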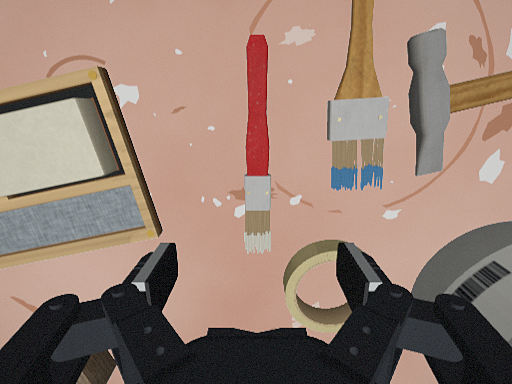

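The sanding block is seated flat, around (60,145). The brush's ferrule is at (257,193), and a tape ring lies close to its right, at about (320,285). I'll check the clearances.

```bash
python3 - <<'E'
from h import *
for n,uv,z in[("ferrule",[[246,176],[270,176],[246,210],[270,210]],10),("tipbr",[[257,253]],6),("handle end",[[257,35]],8),("tape left/top",[[284,285],[320,240],[284,290]],20),("wide brush",[[328,130]],8)]:
    W=cast("w7",uv,z);print(n,W[:,:2].tolist())
o=get_obs();R=o["eef_rot"]
for uv in[[257,193],[284,285],[320,240],[300,250]]:
    print(uv,(cast("w7",uv,15)-o["position"])@R)
E
```

```text
ferrule [[486.44493491465965, 349.2308881854643], [489.3560434494252, 371.321524004828], [519.918946949386, 344.4427811049003], [522.958221184527, 367.431602173091]]
tipbr [[570.1496943209074, 348.62178325314]]
handle end [[372.37826844274366, 374.4250313358739]]
tape left/top [[602.2115124837068, 372.11284956164957], [556.0481286650587, 411.53218122100924], [608.2202315613249, 371.51236806201524]]
wide brush [[454.76290235776344, 427.3672696798604]]
[257, 193] [[98.4  0.6 -1.2]]
[284, 285] [[99.1 28.9 99.3]]
[320, 240] [[98.9 62.6 47.3]]
[300, 250] [[98.9 43.5 58.3]]
```

>>> arm_command(plan=[3,0.17,0.13,0,0,0,0.6,6,0.17,0.13,0,0,0,0.2,9,0.17,0.13,0,0,0,0,10.3,0.17,0.13,0,0,0,0,10.9,0.17,0.13,0,0,0,0,10.9,0.17,0.13,0,0,0,-0.4,10.9,0.17,0.13,0,0,0,-0.7,10.9,0.17,0.13,0,0,0,-1,10.9,0.17,0.13,0,0,0,-1,10.9,0.17,0.13,0,0,0,-1], newtons=30)

```text
clock: 12.7
position: [505.8, 358.4, 5.1]
eef_rot: [[0.008, 0.132, 0.991], [0.002, 0.991, -0.132], [-1.0, 0.003, 0.007]]
contact_force: [0.2, 0.2, 2.5]
gripper_width: 23.5
```

>>> arm_command(plan=[-2,0,0,0,0,0,-1,-5,0,0,0,0,0,-1,-8,-1,0,0.1,0,0,-1,-9,-4,0.6,0.24,0,0,-1,-9,-7,1.2,0.38,0,0,-1,-9,-10,1.7,0.52,0,0,-1,-9,-13,2.2,0.66,0,0,-1,-9,-16,2.7,0.8,0,0,-1,-9,-19,3.2,0.94,0,0,-1,-9,-22,3.7,1.08,0,0,-1])

```text
clock: 13.7
position: [512.7, 134.2, 95.1]
eef_rot: [[0.008, 0.938, 0.345], [0.003, 0.345, -0.938], [-1.0, 0.008, 0.0]]
contact_force: [-0.3, -0.9, -0.6]
gripper_width: 23.6
```

>>> arm_command(plan=[0,-0.4,1.3,0.14,0,0,-1,0,-0.9,2.7,0.272,0,0,-1,0,-0.9,2.7,0.272,0,0,-1,0,-0.9,2.7,0.272,0,0,-1])

```text
clock: 14.1
position: [513.7, 106.4, 95.2]
eef_rot: [[0.009, 0.996, 0.084], [0.003, 0.084, -0.996], [-1.0, 0.009, -0.002]]
contact_force: [0.5, 0.9, 0.9]
gripper_width: 23.9
```

```bash
python3 - <<'E'
from h import *
st();im=snap("wrist","w8")
blob("w8",(150,40,380,384),100,lambda c,h,l:(l[...,1]>165))
E
```

```text
t 14.1 pos [513.7 106.4  95.2] F [0.5 0.9 0.9] w 23.85759185057654 R [[0.009, 0.996, 0.084], [0.003, 0.084, -0.996], [-1.0, 0.009, -0.002]]
(150, 40, 380, 384) px [235  40] [275 220] centre [506.8 167.8] long axis from x -84.1 size [88.3 20.8]
```

View pics/w8.png

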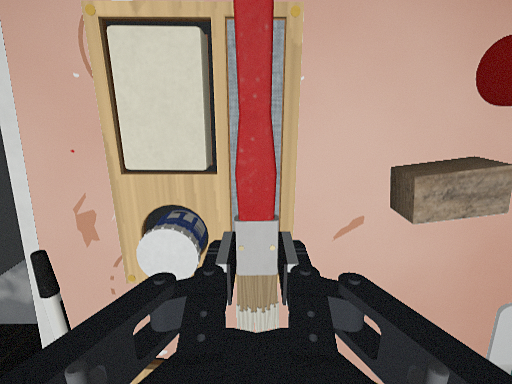

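The brush hangs along the groove at (255,150), with the jar (170,240) and sanding block (160,95) seated to its left. Lowering and releasing just above the tray top.

>>> arm_command(plan=[3,0.05,0.05,0,0,0,-1,5,0.05,0.05,0,0,0,-1,6.5,0.05,0.05,0,0,0,-1,7.2,0.05,0.05,0,0,0,-1,7.7,0.05,0.05,0,0,0,-1,7.8,0.05,0.05,0,0,0,-1,7.8,0.05,0.05,0,0,0,-1])

```text
clock: 14.85
position: [515.3, 106.9, 17.6]
eef_rot: [[0.009, 0.996, 0.085], [0.004, 0.085, -0.996], [-1.0, 0.01, -0.003]]
contact_force: [0.2, 0.2, 0.4]
gripper_width: 23.6
```

>>> arm_command(plan=[0,-0.15,0,0,0,0,-0.6,0,-0.15,0,0,0,0,-0.2,0,-0.15,0,0,0,0,0,0,-0.15,0,0,0,0,0,-3,-0.15,0,0,0,0,0,-7,-0.15,0,0,0,0,0,-11,-0.15,2,0,0,0,0,-15,0,5,0,0,0,1,-19,1,8,0,0,0,1,-22,2,11,0,0,0,1])

```text
clock: 15.85
position: [543.0, -2.7, 240.3]
eef_rot: [[0.012, 0.996, 0.085], [0.004, 0.085, -0.996], [-1.0, 0.012, -0.003]]
contact_force: [0.9, -0.3, -1.0]
gripper_width: 83.8
```

```bash
python3 - <<'E'
from h import *
st();snap("wrist","w9");s=snap("scene","sc9");d=snap("side","sd9")
for n,im in(("sc9",s),("sd9",d)):
    h=cv2.cvtColor(im,cv2.COLOR_BGR2HSV)
    m=cv2.inRange(h,(22,170,90),(33,255,255));nn,L,S,C=cv2.connectedComponentsWithStats(m)
    print(n,[(S[i].tolist()) for i in range(1,nn) if S[i][4]>60])
a=s[150:230,220:320];b=d[150:240,240:380]
cv2.imwrite("pics/ab.png",np.hstack([cv2.resize(a,(400,320),interpolation=2),cv2.resize(b,(400,257),interpolation=2)[:257].copy() if 0 else cv2.resize(b,(400,320),interpolation=2)]))
E
```

```text
t 15.85 pos [543.   -2.7 240.3] F [ 0.9 -0.3 -1. ] w 83.77337742998095 R [[0.012, 0.996, 0.085], [0.004, 0.085, -0.996], [-1.0, 0.012, -0.003]]
sc9 [[473, 0, 19, 37, 177], [259, 171, 13, 11, 106], [0, 330, 8, 19, 93], [16, 352, 32, 32, 470]]
sd9 [[356, 95, 68, 20, 592], [132, 116, 23, 17, 167], [272, 178, 17, 29, 419], [296, 246, 33, 23, 287]]
```

View pics/ab.png

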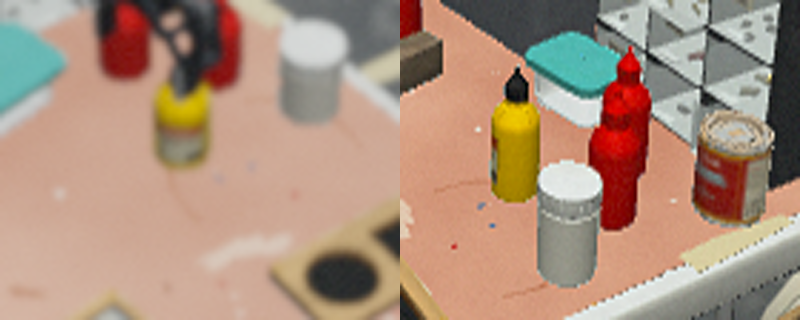

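View pics/w9.png

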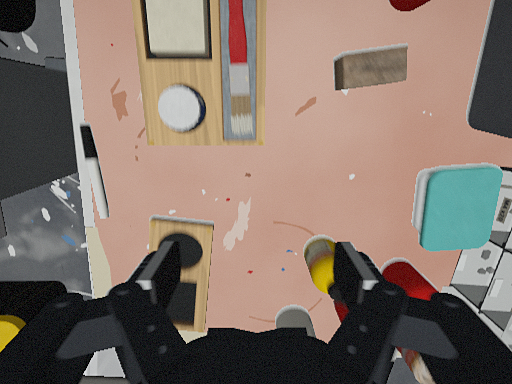

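The crops show the glue bottle in the scene view at about (265.6,185), hidden at the top by the gripper, and in the side view at (280.6,192). The large jar and two red bottles are near it. In the wrist view the brush lies in its groove at (238,90). I'll locate the upright objects by intersecting vertical planes.

```bash
python3 - <<'E'
from h import *
def hr(fn,uv):
    d=np.load(f"pics/{fn}.npz");r=d["T"][:3,:3]@np.linalg.inv(d["K"])@np.r_[uv,1];return d["T"][:3,3],r
def tri(n,a,b):
    (p,r),(q,s)=hr("sc9",a),hr("sd9",b)
    k=np.linalg.solve(np.c_[r[:2],-s[:2]],(q-p)[:2]);print(n,(p+k[0]*r),(q+k[1]*s))
tri("glue",(265.6,185),(280.6,192));tri("large",(298.4,171),(299.5,216));tri("redR",(275.5,161),(314,200.6));tri("redL",(251.3,161),(320.5,186))
# w9: base circle of glue: top pixel row ~236, left 304
print(cast("w9",[[320,236],[304,250]],75)[:,:2],cast("w9",[[320,236],[304,250]],0)[:,:2])
# repair tray
print("tray corners",cast("w9",[[150,217],[213,223]],16)[:,:2])
for r in((160,225,204,268),):blob("w9",r,16,lambda c,h,l:h[...,2]<70)
T=np.eye(4)
print("recess w0..",cast("w9",[[173,281],[197,284]],16)[:,:2])
blob("w9",(225,20,260,142),10,lambda c,h,l:(l[...,1]>165))
E
```

```text
glue [ 657.3 -131.7   11.7] [ 657.3 -131.7   39.9]
large [ 630.  -269.3   23.7] [ 630.  -269.3   33.8]
redR [ 715.2 -225.5   39.1] [ 715.2 -225.5   38.2]
redL [ 789.4 -163.7   21.1] [ 789.4 -163.7   40.7]
[[629.8 -71.6]
 [612.5 -92.6]] [[ 653.  -106.7]
 [ 631.5 -132.8]]
tray corners [[398.1 -88.7]
 [488.9 -90.9]]
(160, 225, 204, 268) px [160 234] [201 267] centre [ 440.8 -140.2] long axis from x 4.4 size [64.4 55.6]
recess w0.. [[ 430.5 -193.9]
 [ 467.9 -196.6]]
(225, 20, 260, 142) px [229  20] [245  62] centre [508.2 149.3] long axis from x -85.9 size [46.1 19.7]
```

```bash
python3 - <<'E'
from h import *
print("red nearest edges wrist0",cast("wrist0",[[285,295],[300,288],[332,262],[345,255]],75)[:,:2],"large",cast("wrist0",[[245,309]],84)[:,:2],"w9 red",cast("w9",[[383,275],[400,262]],75)[:,:2],"large w9",cast("w9",[[277,318],[293,307]],84)[:,:2])
E
```

```text
red nearest edges wrist0 [[ 685.2 -155.6]
 [ 704.2 -144.9]
 [ 742.2 -106.8]
 [ 757.4  -97. ]] large [[ 633.5 -169.9]] w9 red [[ 721.3 -120.9]
 [ 739.  -100.1]] large w9 [[ 587.9 -191.9]
 [ 607.2 -172.7]]
```

>>> arm_command(plan=[1,2.5,3.5,0,0,0,1,2,5,7,0,0,0,1,4,7.5,10.5,0,0,0,1,6,10.3,13.8,0,0,0,1,8,10.3,13.8,0,0,0,1,9,10.3,13.8,0,0,0,1,9,10.3,13.8,0,0,0,1])

```text
clock: 16.7
position: [657.4, -131.0, 148.3]
eef_rot: [[0.009, 0.997, 0.082], [0.005, 0.082, -0.997], [-1.0, 0.009, -0.004]]
contact_force: [0.4, 0.2, 0.3]
gripper_width: 85.5
```

```bash
python3 - <<'E'
from h import *
st();snap("wrist","w10")
blob("w10",(170,80,360,330),75,lambda c,h,l:(h[...,0]>20)&(h[...,0]<34)&(h[...,1]>150))
E
```

```text
t 16.7 pos [ 657.4 -131.   148.3] F [0.4 0.2 0.3] w 85.54784012520005 R [[0.009, 0.997, 0.082], [0.005, 0.082, -0.997], [-1.0, 0.009, -0.004]]
(170, 80, 360, 330) px [224 157] [285 223] centre [ 654.9 -120.5] long axis from x -85.6 size [57.1 51.2]
```

View pics/w10.png

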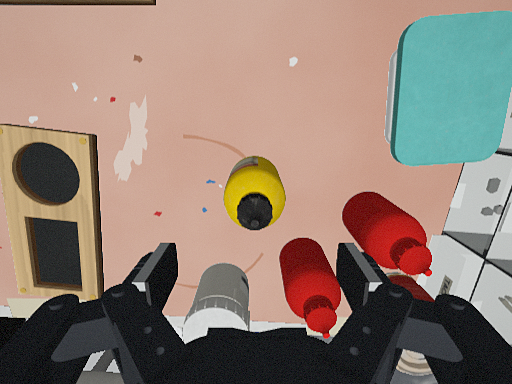

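The bottle is at (254,195) with its tip near (255,222), well clear of the red bottles and the large jar. The repair tray's well is at (45,173) and its recess at (55,252).

```bash
python3 - <<'E'
from h import *
print("tip",cast("w10",[[254,212],[255,226]],121)[:,:2],"body x at 75",cast("w10",[[224,195],[285,195]],75)[:,:2])
dk=lambda c,h,l:h[...,2]<70
blob("w10",(5,135,85,210),16,dk);blob("w10",(20,210,88,294),16,dk)
print("corners",cast("w10",[[0,126],[97,136]],16)[:,:2])
E
```

```text
tip [[ 654.6 -121.2]
 [ 656.1 -131.3]] body x at 75 [[ 629.9 -125.8]
 [ 680.6 -121.8]]
(5, 135, 85, 210) px [ 16 143] [ 78 202] centre [ 443.7 -135.2] long axis from x -25.7 size [63.4 59.5]
(20, 210, 88, 294) px [ 29 218] [ 81 285] centre [ 439.3 -227.7] long axis from x 87.7 size [81.1 51.2]
corners [[403.9 -91.5]
 [496.8 -93.6]]
```

>>> arm_command(plan=[2,-0.1,0,0,0,0,1,4.5,-0.1,0,0,0,0,1,7,-0.1,0,0,0,0,1,8.5,-0.1,0,0,0,0,1,9.3,-0.1,0,0,0,0,1,9.5,-0.1,0,0,0,0,0.6,9.5,-0.1,0,0,0,0,0.3,9.5,-0.1,0,0,0,0,0,9.5,-0.1,0,0,0,0,0,9.5,-0.1,0,0,0,0,0], newtons=30)

```text
clock: 17.75
position: [659.2, -131.0, 56.6]
eef_rot: [[0.013, 0.997, 0.082], [0.004, 0.082, -0.997], [-1.0, 0.014, -0.003]]
contact_force: [-2.5, 0.1, 7.2]
gripper_width: 51.7
```

>>> arm_command(plan=[-1,0,0,0,0,0,0,-3,0,0,0,0,0,0,-5,0,0,0,0,0,0,-6,-2,0,0,0,0,0,-6,-5,-0.5,0,0,0,0,-6,-5,-0.5,0,0,0,0])

```text
clock: 18.35
position: [604.4, -130.7, 116.4]
eef_rot: [[0.01, 0.997, 0.081], [0.004, 0.081, -0.997], [-1.0, 0.01, -0.003]]
contact_force: [-1.0, -0.2, -2.0]
gripper_width: 51.3
```

```bash
python3 - <<'E'
from h import *
st();im=snap("wrist","w11");s=snap("side","sd11")
h=cv2.cvtColor(im,cv2.COLOR_BGR2HSV);m=(h[...,0]>20)&(h[...,0]<34)&(h[...,1]>150)
y,x=np.nonzero(m[:, 150:360]);print("yellow",x.min()+150,x.max()+150,y.min(),y.max())
cv2.imwrite("pics/c11.png",np.hstack([im[100:384,150:370],cv2.resize(s[100:240,220:360],(284,284))]))
E
```

```text
t 18.35 pos [ 604.4 -130.7  116.4] F [-1.  -0.2 -2. ] w 51.307926948159235 R [[0.01, 0.997, 0.081], [0.004, 0.081, -0.997], [-1.0, 0.01, -0.003]]
yellow 190 306 177 361
```

View pics/c11.png

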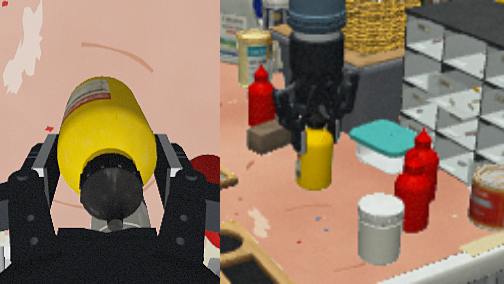

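The bottle is held upright, centred in the jaws and clear of everything. I'll pause beside the tray to measure the well.

>>> arm_command(plan=[0,-3,1.7,0,0,0,0,0,-6,3.5,0,0,0,0,0,-8.8,5.2,0,0,0,0,0,-8.8,5.2,0,0,0,0,0,-8.8,5.2,0,0,0,0])

```text
clock: 18.95
position: [525.9, -190.3, 115.8]
eef_rot: [[0.016, 0.997, 0.081], [0.004, 0.081, -0.997], [-1.0, 0.016, -0.002]]
contact_force: [1.1, -1.1, -1.2]
gripper_width: 51.7
```

```bash
python3 - <<'E'
from h import *
st();im=snap("wrist","w12")
h=cv2.cvtColor(im,cv2.COLOR_BGR2HSV);m=(h[...,2]<70).astype(np.uint8);n,L,S,C=cv2.connectedComponentsWithStats(m)
for i in range(1,n):
    if S[i][4]>300:
        x,y,w,hh,a=S[i];p=np.argwhere(L==i)[:,::-1];r=cv2.minAreaRect(cast("w12",p,16)[:,:2].astype(np.float32));print(S[i],np.round(r[0],1),np.round(r[1],1),round(r[2],1))
E
```

```text
t 18.95 pos [ 525.9 -190.3  115.8] F [ 1.1 -1.1 -1.2] w 51.65816243650662 R [[0.016, 0.997, 0.081], [0.004, 0.081, -0.997], [-1.0, 0.016, -0.002]]
[ 126   88   76   77 4416] [ 442.5 -136.3] [62.2 64.3] 48.1
[    0   181   512   203 44554] [ 543.6 -302.1] [608.6 246.5] 3.4
```

>>> arm_command(plan=[0,-3,-2.5,0,0,0,0,0,-6,-5,0,0,0,0,0,-7.8,-6.1,0,0,0,0,0,-7.8,-6.1,0,0,0,0,0.5,-7.8,-6.1,0,0,0,0,0.5,-7.8,-6.1,0,0,0,0])

```text
clock: 19.6
position: [445.7, -134.8, 109.4]
eef_rot: [[0.018, 0.996, 0.083], [0.004, 0.083, -0.997], [-1.0, 0.018, -0.003]]
contact_force: [0.6, -0.8, -1.7]
gripper_width: 51.8
```

```bash
python3 - <<'E'
from h import *
st();im=snap("wrist","w13")
h=cv2.cvtColor(im,cv2.COLOR_BGR2HSV);m=(h[...,2]<70).astype(np.uint8);n,L,S,C=cv2.connectedComponentsWithStats(m)
for i in range(1,n):
    if S[i][4]>150:
        x,y,w,hh,a=S[i];print(S[i]);
        if y<200 and w<150:
            p=np.argwhere(L==i)[:,::-1].astype(float);k=p[p[:,1]<y+hh*.5];q=cast("w13",cv2.convexHull(k.astype(np.float32))[:,0],16)[:,:2]
            print("left/right/top",q[:,0].min(),q[:,0].max(),q[:,1].max())
cv2.imwrite("pics/c13.png",im)
E
```

```text
t 19.6 pos [ 445.7 -134.8  109.4] F [ 0.6 -0.8 -1.7] w 51.7917051084343 R [[0.018, 0.996, 0.083], [0.004, 0.083, -0.997], [-1.0, 0.018, -0.003]]
[    0     0    88   134 10669]
left/right/top 238.00872484127564 301.59339851687815 6.2835392417755855
[ 92   0  26  29 537]
left/right/top 312.96354725492154 328.6485201165706 8.550765018560838
[210   3 198   6 512]
[214 163  72  43 956]
left/right/top 409.62631728515964 469.6566592888106 -104.50735155785497
[    0   234   512   150 43444]
```

View pics/c13.png

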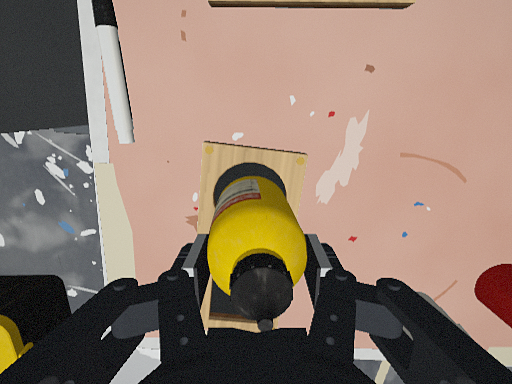

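The bottle is above the tray. The well's rim spans columns 214 to 286 and its top is at row 163. The tray corners are at (205,141) and (307,154).

```bash
python3 - <<'E'
from h import *
print(cast("w13",[[205,141],[307,154],[214,187],[286,187],[250,163]],16)[:,:2])
print(cast("w13",[[221,205],[232,210]],109.4-56.6+5)[:,:2])
E
```

```text
[[ 398.8  -89. ]
 [ 487.6  -93.1]
 [ 407.9 -129.3]
 [ 472.7 -124.3]
 [ 438.6 -104.9]]
[[ 418.7 -130.7]
 [ 427.2 -134.1]]
```

>>> arm_command(plan=[0,-0.5,0.2,0,0,0,0,1.5,-0.6,0.25,0,0,0,0,3,-0.65,0.25,0,0,0,0,3.8,-0.65,0.25,0,0,0,0,4.3,-0.65,0.25,0,0,0,0,4.7,-0.65,0.25,0,0,0,0,4.85,-0.65,0.25,0,0,0,0,4.85,-0.65,0.25,0,0,0,0])

```text
clock: 20.45
position: [440.2, -137.9, 61.0]
eef_rot: [[0.018, 0.996, 0.083], [0.004, 0.083, -0.997], [-1.0, 0.018, -0.002]]
contact_force: [-0.7, -0.3, -1.5]
gripper_width: 51.6
```

>>> arm_command(plan=[0.15,0,0,0,0,0,0,0.25,0,0,0,0,0,0,0.25,0,0,0,0,0,0])

```text
clock: 20.75
position: [440.5, -138.3, 60.2]
eef_rot: [[0.018, 0.996, 0.083], [0.003, 0.083, -0.997], [-1.0, 0.019, -0.002]]
contact_force: [-5.8, 1.1, 22.1]
gripper_width: 51.6
```

>>> arm_command(plan=[0,0,0,0,0,0,0.3,0,0,0,0,0,0,0.7,0,0,0,0,0,0,1,-2,0,0,0,0,0,1,-5,0,0,0,0,0,1,-9,0,0,0,0,0,1,-13,0,0,0,0,0,1,-15,3,-3,0.14,0,0,1,-15,6,-6,0.28,0,0,1,-15,9,-9,0.42,0,0,1])

```text
clock: 21.75
position: [521.4, -40.8, 213.1]
eef_rot: [[0.021, 0.941, -0.337], [0.003, -0.338, -0.941], [-1.0, 0.018, -0.01]]
contact_force: [0.4, 0.7, 0.2]
gripper_width: 85.6
```

```bash
python3 - <<'E'
from h import *
st()
E
```

```text
t 21.75 pos [521.4 -40.8 213.1] F [0.4 0.7 0.2] w 85.613675980643 R [[0.021, 0.941, -0.337], [0.003, -0.338, -0.941], [-1.0, 0.018, -0.01]]
```

>>> arm_command(plan=[0,1,-2.2,-0.14,0,0,1,0,2,-4.4,-0.28,0,0,1,1,3,-6.6,-0.42,0,0,1,2,4,-8.8,-0.56,0,0,1,3,5,-11,-0.7,0,0,1,4,6,-13.2,-0.84,0,0,1,5,7,-15.4,-0.98,0,0,1,6,8,-17.6,-1.12,0,0,1,7,8,-19.8,-1.26,0,0,1,8,8,-21,-1.4,0,0,1])

```text
clock: 22.75
position: [669.6, 132.6, 135.8]
eef_rot: [[0.021, 0.486, 0.874], [0.005, 0.874, -0.486], [-1.0, 0.014, 0.016]]
contact_force: [-0.9, 0.2, -0.3]
gripper_width: 85.6
```

>>> arm_command(plan=[0,0,0,-0.14,0,0,1,0,0,0,-0.28,0,0,1,0,0,0,-0.42,0,0,1,0,0,0,-0.56,0,0,1,0,0,0,-0.717,0,0,1,0,0,0,-0.717,0,0,1])

```text
clock: 23.35
position: [669.3, 132.3, 135.2]
eef_rot: [[0.02, -0.209, 0.978], [0.005, 0.978, 0.209], [-1.0, 0.001, 0.02]]
contact_force: [-0.5, 0.9, -0.7]
gripper_width: 85.4
```

```bash
python3 - <<'E'
from h import *
st();im=snap("wrist","w14")
nb=lambda c,h,l:(l[...,1]<136)&(l[...,0]<200)
nb2=lambda c,h,l:(l[...,1]<136)&(l[...,0]>115)&(l[...,0]<200)
blob("w14",(150,60,360,240),40,nb);blob("w14",(150,60,360,240),40,nb2)
R=get_obs()["eef_rot"];b=np.array([0,0,-1.]);print("tilt fix",(R.T@np.cross(R[:,0],b)).round(4))
E
```

```text
t 23.35 pos [669.3 132.3 135.2] F [-0.5  0.9 -0.7] w 85.36056783137818 R [[0.02, -0.209, 0.978], [0.005, 0.978, 0.209], [-1.0, 0.001, 0.02]]
(150, 60, 360, 240) px [233 148] [278 231] centre [667.8 131.3] long axis from x 12.1 size [79.7 39.9]
(150, 60, 360, 240) px [233 154] [276 231] centre [670.6 130.9] long axis from x 12.0 size [74.4 38. ]
tilt fix [-0.  0. -0.]
```

>>> arm_command(plan=[2,-0.17,0.06,0,0.02,0,1,5,-0.17,0,0,0.02,0,1,8,-0.17,-0.06,0,0.02,0,1,10,-0.17,-0.1,0,0.02,0,1,11.5,-0.18,-0.13,0,0.02,0,1,11.9,-0.18,-0.14,0,0.02,0,0.6,11.9,-0.18,-0.14,0,0.02,0,0.2,11.9,-0.18,-0.14,0,0.02,0,-0.3,11.9,-0.18,-0.14,0,0.02,0,-0.4,11.9,-0.18,-0.14,0,0.02,0,-0.4], newtons=40)

```text
clock: 24.4
position: [671.9, 131.3, 17.8]
eef_rot: [[0.003, -0.205, 0.979], [0.002, 0.979, 0.205], [-1.0, 0.001, 0.003]]
contact_force: [0.0, -0.6, 4.8]
gripper_width: 39.4
```

>>> arm_command(plan=[-3,0,0,0,0,0,-0.4,-7,0,0,0,0,0,-0.4,-11,0,0,0,0,0,-0.4,-13,-3,-1,0,0,0,-0.4,-14,-7,-2,0.14,0,0,-0.4,-14,-11,-3,0.28,0,0,-0.4,-14,-15,-5,0.42,0,0,-0.4,-14,-19,-7,0.56,0,0,-0.4,-14,-23,-9,0.7,0,0,-0.4,-14,-27,-11,0.84,0,0,-0.4])

```text
clock: 25.4
position: [618.4, -157.5, 157.6]
eef_rot: [[0.003, 0.597, 0.802], [0.002, 0.802, -0.597], [-1.0, 0.003, 0.002]]
contact_force: [1.1, -0.1, -0.0]
gripper_width: 39.1
```

```bash
python3 - <<'E'
from h import *
st();print(get_obs()["joint_positions"])
E
```

```text
t 25.4 pos [ 618.4 -157.5  157.6] F [ 1.1 -0.1 -0. ] w 39.06399883808606 R [[0.003, 0.597, 0.802], [0.002, 0.802, -0.597], [-1.0, 0.003, 0.002]]
[ 22.3  35.3 -17.3  92.8  12.2  53.6  54.2]
```

>>> arm_command(plan=[0,-2,-0.5,0.14,0,0,-0.4,0,-4,-1,0.28,0,0,-0.4,0,-6,-1.5,0.42,0,0,-0.4,0,-8,-2,0.56,0,0,-0.4,0,-10,-2.6,0.7,0,0,-0.4,1,-12,-3.2,0.84,0,0,-0.4,2,-12,-3.2,0.972,0,0,-0.4,2,-12,-3.2,0.972,0,0,-0.4,2,-12,-3.2,0.972,0,0,-0.4])

```text
clock: 26.3
position: [521.6, -234.0, 137.6]
eef_rot: [[0.003, 0.999, -0.036], [0.002, -0.036, -0.999], [-1.0, 0.003, -0.002]]
contact_force: [-0.4, -0.4, -0.6]
gripper_width: 39.1
```

```bash
python3 - <<'E'
from h import *
st();im=snap("wrist","w15")
h=cv2.cvtColor(im,cv2.COLOR_BGR2HSV);m=(h[...,2]<75).astype(np.uint8);n,L,S,C=cv2.connectedComponentsWithStats(m)
for i in range(1,n):
    if S[i][4]>200:
        p=np.argwhere(L==i)[:,::-1];r=cv2.minAreaRect(cast("w15",p,16)[:,:2].astype(np.float32));print(S[i],np.round(r[0],1),np.round(r[1],1),round(r[2],1))
h=cv2.cvtColor(im,cv2.COLOR_BGR2HSV);m=cv2.inRange(h,(22,150,90),(34,255,255));n,L,S,C=cv2.connectedComponentsWithStats(m)
print("yellow",[S[i].tolist() for i in range(1,n) if S[i][4]>150])
# tray outline: sample hue/sat around row 100..240 near x 100..240
for y in range(60,300,30):print(y,[tuple(h[y,x]) and int(h[y,x,0])*1000+int(h[y,x,2]) for x in range(60,260,12)])
E
```

```text
t 26.3 pos [ 521.6 -234.   137.6] F [-0.4 -0.4 -0.6] w 39.140995200464324 R [[0.003, 0.999, -0.036], [0.002, -0.036, -0.999], [-1.0, 0.003, -0.002]]
[  0  38  19  65 614] [ 299.7 -117.6] [52.1 16.3] 84.8
[151  48  51  78 990] [ 452.7 -140.3] [65.5 42.5] 76.5
[  84   51   54   49 2005] [ 394.5 -125.1] [46.2 40. ] 2.6
[ 142  144   61   82 4297] [ 438.  -229.9] [84.7 53.4] 87.8
[223 176  72  12 251] [ 524.2 -225.3] [10.8 71.8] 82.8
[    0   238   512   146 39872] [ 515.9 -394.2] [207.7 662.8] 87.6
yellow [[97, 39, 95, 82, 4519], [0, 303, 48, 39, 1201]]
60 [9207, 9206, 9213, 20048, 8040, 128038, 25217, 26200, 25190, 25126, 84056, 19211, 18206, 9227, 8211, 11219, 13220]
90 [9210, 10208, 8210, 130047, 135043, 102042, 45031, 25204, 25191, 24142, 24116, 108045, 19210, 13024, 8211, 8210, 8212]
120 [9211, 9208, 9208, 10210, 9210, 18203, 19172, 18173, 103050, 75047, 60057, 19206, 19190, 18106, 9211, 10210, 10211]
150 [25213, 9209, 10212, 8210, 8212, 8213, 19202, 13067, 90053, 120046, 90049, 113048, 18207, 19224, 8211, 10211, 10211]
180 [24212, 11210, 9210, 10210, 10211, 10211, 19209, 18180, 111043, 107043, 105050, 90045, 18214, 18206, 18082, 16083, 16077]
210 [24213, 24212, 10210, 9213, 10211, 8211, 19217, 19216, 73055, 80054, 45051, 55046, 19201, 14126, 16157, 18152, 17152]
240 [60215, 11214, 9212, 10213, 9214, 7211, 8212, 8211, 10213, 9213, 9213, 9214, 9225, 72054, 15161, 15163, 16130]
270 [90016, 90130, 90126, 60218, 60219, 40219, 24204, 25211, 30199, 20198, 84013, 90029, 102206, 70029, 17156, 15143, 16122]
```

>>> arm_command(plan=[0,-3,0,0,0,0,-0.4,0,-6,0.05,0,0,0,-0.4,0,-8.4,0.08,0,0,0,-0.4,2,-8.4,0.08,0,0,0,-0.4,5,-8.4,0.08,0,0,0,-0.4,8,-8.4,0.08,0,0,0,-0.4,9,-8.4,0.08,0,0,0,-0.4,9,-8.4,0.08,0,0,0,-0.4])

```text
clock: 27.15
position: [438.1, -231.0, 46.8]
eef_rot: [[0.002, 0.999, -0.035], [0.003, -0.035, -0.999], [-1.0, 0.002, -0.003]]
contact_force: [-0.7, -0.3, -0.3]
gripper_width: 39.0
```

>>> arm_command(plan=[1,-0.05,0.05,0,0,0,-0.4,1.7,-0.05,0.05,0,0,0,-0.4,2.2,-0.05,0.05,0,0,0,-0.4,2.5,-0.05,0.05,0,0,0,-0.4,2.5,-0.05,0.05,0,0,0,-0.4])

```text
clock: 27.65
position: [437.8, -231.5, 22.0]
eef_rot: [[0.003, 0.999, -0.035], [0.003, -0.035, -0.999], [-1.0, 0.002, -0.003]]
contact_force: [-0.6, -0.3, -0.9]
gripper_width: 39.3
```

>>> arm_command(plan=[0.1,0,0,0,0,0,-0.2,0.1,0,0,0,0,0,0.2,0,0,0,0,0,0,0.6,-3,0,0,0,0,0,0.6,-7,0,0,0,0,0,0.6,-11,0,0,0,0,0,0.6,-15,3,0,0,0,0,0.6,-19,7,0,0,0,0,0.6,-23,11,-4,0,0,0,1,-25,14,-6,0,0,0,1])

```text
clock: 28.65
position: [569.1, -184.7, 266.3]
eef_rot: [[0.004, 0.999, -0.037], [0.002, -0.037, -0.999], [-1.0, 0.004, -0.002]]
contact_force: [0.6, -0.9, -0.4]
gripper_width: 85.6
```

>>> arm_command(plan=[0,0,-2,0,0,0,1,0,0,-4,0,0,0,1,0,0,-4,0,0,0,1])

```text
clock: 28.95
position: [571.1, -141.0, 266.5]
eef_rot: [[0.004, 0.999, -0.032], [0.004, -0.032, -0.999], [-1.0, 0.004, -0.004]]
contact_force: [-0.3, 0.3, 0.1]
gripper_width: 85.2
```

```bash
python3 - <<'E'
from h import *
st();im=snap("wrist","w16")
h=cv2.cvtColor(im,cv2.COLOR_BGR2HSV);d=np.load("pics/w16.npz");K,T=d["K"],d["T"]
def proj(P):
    q=K@(np.linalg.inv(T)@np.r_[P,1])[:3];return (q[:2]/q[2]).round().astype(int)
def roi(P,r):
    u,v=proj(P);return max(u-r,0),max(v-r,0),min(u+r,512),min(v+r,384)
for n,P,r,z,f in[
 ("wood",(437,-230,44),55,44,lambda c,h,l:(h[...,2]>85)&(h[...,2]<185)&(h[...,1]>25)&(h[...,1]<125)&(h[...,0]<22)),
 ("bottle yellow",(441,-137,79),60,79,lambda c,h,l:(h[...,0]>21)&(h[...,0]<34)&(h[...,1]>170)),
 ("jar cap",(447,69,54),35,54,lambda c,h,l:(h[...,1]<35)&(h[...,2]>180)),
 ("brush red",(506,180,22),60,18,lambda c,h,l:l[...,1]>165),
 ("sanding",(435,182,30),60,30,lambda c,h,l:(l[...,1]<132)&(l[...,0]>150)&(h[...,1]<50))]:
    print(n,proj(P));
    try:blob("w16",roi(P,r),z,f)
    except Exception as e:print("x",e)
E
```

```text
t 28.95 pos [ 571.1 -141.   266.5] F [-0.3  0.3  0.1] w 85.20132947375077 R [[0.004, 0.999, -0.032], [0.004, -0.032, -0.999], [-1.0, 0.004, -0.004]]
wood [167 230]
(np.int64(112), np.int64(175), np.int64(222), np.int64(285)) px [151 206] [182 253] centre [ 437.1 -230.4] long axis from x 88.1 size [75.1 39.7]
bottle yellow [151 173]
(np.int64(91), np.int64(113), np.int64(211), np.int64(233)) px [128 145] [184 192] centre [ 450.1 -129.7] long axis from x 27.4 size [68.4 51.2]
jar cap [138 -14]
(np.int64(103), 0, np.int64(173), np.int64(21)) px [124   0] [157  11] centre [447.7  50. ] long axis from x -1.8 size [37.  10.7]
brush red [ 187 -123]
x max() iterable argument is empty
sanding [ 119 -129]
(np.int64(59), 0, np.int64(179), np.int64(-69)) px [59 71] [130 277] centre [ 328.4 -164.6] long axis from x -85.0 size [306.7  48.8]
```

>>> arm_command(plan=[-1,-1,-4,0,0,0,1,-2,-2,-8,0,0,0,1,-3,-3,-12,0,0,0,1,-3,-4,-16,0,0,0,1,-3,-5,-20,0,0,0,1,-3,-5,-24,0,0,0,1,-3,-5,-26,0,0,0,1,-3,-5,-26,0,0,0,1])

```text
clock: 29.8
position: [529.2, 120.4, 296.6]
eef_rot: [[0.004, 1.0, -0.03], [0.003, -0.03, -1.0], [-1.0, 0.004, -0.004]]
contact_force: [0.9, -0.9, -0.0]
gripper_width: 85.7
```

```bash
python3 - <<'E'
from h import *
st();im=snap("wrist","w17");s=snap("side","sd17");snap("scene","sc17")
d=np.load("pics/w17.npz");K,T=d["K"],d["T"]
def proj(P,T=T,K=K):
    q=K@(np.linalg.inv(T)@np.r_[P,1])[:3];return (q[:2]/q[2]).round().astype(int)
def roi(P,r):
    u,v=proj(P);return max(int(u)-r,0),max(int(v)-r,0),min(int(u)+r,512),min(int(v)+r,384)
red=lambda c,h,l:l[...,1]>165
sil=lambda c,h,l:(h[...,1]<35)&(h[...,2]>125)
for n,P,r,z,f in[("jar cap",(447,69,54),35,54,lambda c,h,l:(h[...,1]<35)&(h[...,2]>180)),
 ("brush handle",(506,185,20),75,20,red),("sanding",(435,182,30),55,30,lambda c,h,l:(l[...,1]<132)&(l[...,0]>150)&(h[...,1]<50))]:
    try:blob("w17",roi(P,r),z,f)
    except Exception as e:print(n,"x",e)
# bottle in w16: dark cone extents
im16=cv2.imread("pics/w16.png");d=np.load("pics/w16.npz")
for z in(75+4,90,125):print("exp",z,proj((441,-137.5,z),d["T"],d["K"]))
v=cv2.cvtColor(im16,cv2.COLOR_BGR2HSV)[...,2];m=(v[150:215,95:185]<60).astype(np.uint8);n,L,S,C=cv2.connectedComponentsWithStats(m);print([S[i].tolist() for i in range(1,n) if S[i][4]>30])
# side view yellow bottle & tip, large jar change
h=cv2.cvtColor(s,cv2.COLOR_BGR2HSV);m=cv2.inRange(h,(22,170,80),(34,255,255));n,L,S,C=cv2.connectedComponentsWithStats(m);print("side yellow",[S[i].tolist() for i in range(1,n) if S[i][4]>60])
p=np.load("pics/sd17.npz")
print("side exp base/top of body",proj((441,-137.5,4),p["T"],p["K"]),proj((441,-137.5,79),p["T"],p["K"]),proj((441,-137.5,125),p["T"],p["K"]))
a=cv2.imread("pics/side0.png").astype(int);print("large-jar region diff",abs(a-s)[190:232,286:314].mean(), abs(a-s)[100:140,20:80].mean())
E
```

```text
t 29.8 pos [529.2 120.4 296.6] F [ 0.9 -0.9 -0. ] w 85.65599992321367 R [[0.004, 1.0, -0.03], [0.003, -0.03, -1.0], [-1.0, 0.004, -0.004]]
(167, 165, 237, 235) px [188 186] [218 214] centre [447.9  68.4] long axis from x -1.8 size [45.2 44.1]
(164, 42, 314, 192) px [227  79] [250 157] centre [504.8 181.8] long axis from x -83.5 size [114.5  20.1]
(135, 66, 245, 176) px [165  85] [217 158] centre [437.3 179.8] long axis from x -85.8 size [99.  63.4]
exp 79 [151 174]
exp 90 [148 176]
exp 125 [136 183]
[[33, 16, 26, 24, 442], [76, 17, 14, 18, 87], [58, 47, 32, 6, 72]]
side yellow [[356, 95, 68, 20, 590], [132, 116, 23, 17, 174], [208, 195, 20, 30, 482], [296, 246, 33, 23, 287]]
side exp base/top of body [219 221] [218 199] [217 184]
large-jar region diff 5.51530612244898 9.072777777777778
```

```bash
python3 -c "
from h import *
print(sign_off());st()"
```

```text
the job is handed in; nothing more can be done
None
the job is handed in; nothing more can be done
```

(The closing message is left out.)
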